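# Set the curing dial one click up and start the cure

### The job

On the curing unit, turn the big knurled dial clockwise (seen from above) by exactly one click with your fingertips, so that its white pointer goes from the small dot to the middle-sized dot, never on to the large one, and take your hand off it. Then press the start button on the grey box fully down with a fingertip and let it go. Touch both gently; nothing needs gripping. Leave the bottle, the printed cast, the cutters and the wire basket where they are.

Things in the scene. Friction and masses are not known exactly. Their poses are not given: they have to be found in the camera images.
- unit: Fixed white curing unit with amber windows, a box 170 (x) x 190 (y) x 100 mm high, turned by up to 0.4 rad either way; origin in the middle of its underside, -x is its front. The dial stands on the middle of its roof. Three black dots on the roof, 4, 7 and 10 mm across, lie 63 mm from the dial's axis, 0.6 rad apart; the middle-sized one lies towards the unit's -x.
- dial_top (a point): Centre of the dial's flat top, on its upright axis, 129 mm above the bench when not pressed. The dial is a black disc 94 mm across (too wide to pinch), 22 mm thick, with knurled rim. It is sprung: it sinks 1 mm per 2 N, at most 5 mm. A fingertip laid on the top 25 to 40 mm off the axis with 5 to 9 N and swept round the axis drags it along.
- pointer (a point): Outer end of the white pointer line (4 mm wide) on the dial's top, 39 mm from the axis; it turns with the dial and must finish pointing at the middle-sized dot.
- dial (a joint): Angle of the dial (rad), growing CLOCKWISE seen from above. Spring detents at 0 (small dot, the start), 0.6 (middle dot, wanted) and 1.2 (large dot, forbidden); stops at -0.15 and 1.35. Crests lie at 0.3 and 0.9: past one it snaps on by itself. About 0.05 Nm takes it out of a detent; let go between 0.38 and 0.82, it settles at 0.6.
- start_top (a point): Centre of the top of the start button, a plain grey round push button, 34 mm in diameter, on the middle of a fixed grey box 100 x 100 x 45 mm high. The point moves down with the button; z is up.
- start (a joint): Travel of the start button in m: 0 released, 0.006 fully down; springs back by itself. Fully down takes 5 N.
- resin: Amber bottle, loose, 54 mm in diameter, 115 mm tall, standing; origin in the middle of its underside. Leave alone.
- cast: Printed dental cast, loose, 45 x 58 x 25 mm high; origin in the middle of its underside. Leave alone.
- cutters: Flush cutters lying flat, loose, 150 mm long, 60 mm wide and 12 mm high; origin under the tool's middle. Leave alone.
- basket: Wire basket, loose, 130 x 100 x 60 mm high, empty; origin in the middle of its underside. Leave alone.
Things that resemble listed ones, but are neither listed nor needed, are in the scene too. What is shaped like the part that bears start_top but green, pink or yellow is not meant.

How it is judged:
By the outcome, as a careful person would: the job done as asked, in the order asked, and still so for the second after the job is handed in, with the robot touching nothing.
It also fails if it takes over 38 s, if anything falls off the work surface, if the arm or the gripper's body presses on something with over 40 N, if the wrist force passes 120 N, or if a joint passes its speed limit or range.

### The arm

A 7-joint arm with a two-finger parallel gripper is mounted at the origin on the work surface. World frame = base frame: x ahead of the robot, y to its left, z up, the work surface at z = 0. Lengths are in mm, angles in rad, forces in N, time in s.
With the tool pointing down it reaches from about 400 to 875 mm from the base axis. Payload 4.4 kg.
Tool frame: the origin (TCP) lies between the finger pads; the fingertips stand ctrl.finger_overhang ahead of it and the grasp point (between the pads) lies 11 mm behind it (ctrl.finger_overhang is the distance from the TCP to the fingertips, in mm); z points along the fingers, y is the direction in which the jaws open and shut (so a half turn about z gives the same grasp; the last joint's range is limited). The gripper opens to 85 mm and grips with 20 to 120 N. Pads are 22 mm wide; open, the fingers measure 114 mm over their backs; the gripper's body (76 mm by 85 mm) begins 54 mm behind the grasp point. The pads swing forward as they close: fully open they stand 13 mm farther back than shut.
Start: joints at [-1.234, 0.628, 0.038, 1.517, -0.027, 0.996, -0.02], TCP at [254.775, 598.003, 200.413] pointing down, gripper open.
Joint ranges: [-3.06, 3.06], [-0.37, 2.12], [-1.25, 1.32], [0.18, 2.47], [-1.1, 4.24], [0.23, 1.98], [-2.94, 2.94]. Speed limits (rad/s): [2.57, 2.57, 3.14, 3.14, 3.14, 3.14, 3.14].

### API

Orientations are given as [roll, pitch, yaw] about the fixed x, y, z axes, in that order (R = Rz(yaw) Ry(pitch) Rx(roll)).
In Python, from cell import ctrl gives the robot as it stands. The module is installed in compiled form; this text tells all that it offers.
- The arm moves only by the tool step_arm, never from a script. Its argument "deltas" is a list that holds one entry, the list of rows, each a list of 7 numbers: the opening, from 0 (shut) to 1 (fully open), then the shift along the world's x, y, z in mm, then the turn, a rotation vector about the world's x, y, z in rad. In form: [[[grip, tx, ty, tz, rx, ry, rz], ...]]. A call has 1 to 10 rows; each row shifts and turns the commanded pose from where the row before left it; what a row does not reach is not made up. A row lasts 1/12 s, in which the tool goes at most 41.7 mm and 7.16 degrees, less where a joint would pass 70% of its speed; a pose out of reach is approached as far as the arm can. A call is refused whole if a number of a shift passes 41.7 or a number of a turn 0.125, either way. A call with a gripper value outside its range is refused whole. The fingers move at their own pace and stop on an object; the grip force is fixed at half the most. Time passes only in rows, so rows that do not move let the fingers close. It gives the time, the measured TCP pose, the force and the opening at its end, in the units of the state.
- ctrl.read_state(): the state, without advancing time (a new reading comes with each control period).
- ctrl.get_image(name): name is "side" or "top" or "wrist"; returns (picture, depth): 480x640x3 uint8, red, green, blue; 480x640 float32, mm along the optical axis (not along the pixel's ray), 0 where there is no reading.
- ctrl.camera_info(name): a dict with "intrinsics" (3x3 intrinsics, pixels), "distortion" ([k1, k2, p1, p2, k3] as OpenCV has them; the pictures are not rectified), "rvec" (rotation vector, rad) and "tvec" (3), from world to camera coordinates, as OpenCV has them. Camera axes: x right, y down, z forward; pixel columns grow to the right and rows downward; lengths in mm; the calibration is good to about 2 mm. A picture is of the moment at which its call begins: read the wrist's pose just before it. camera_info takes no time and is no camera call; for the wrist camera it gives the pose at the moment of the call.
- ctrl.finish_job(): hands the job in, once; it reports no verdict.
The state is a dict: "clock": time; "qpos": joint angles; "qd": joint speeds; "tau": joint torques, N m; "eef_pos": TCP position; "tool_rot": TCP orientation; "force": force on the tool from outside, world axes, zero at the start; "torque": the same for the moment, N m; "width": finger opening in mm.
Only numpy, scipy, OpenCV 4.12 (cv2) and the standard library are available. Lean on these libraries where they do the work, as an engineer would, in place of code of your own. Each camera call takes 0.05 s, during which the arm holds its last target.

## Working session

There is one attempt and no reset: what is moved stays moved. The work goes in short steps, Python scripts to look and compute and a tool call to move; the robot and the scene stay as the last step left them, time stands still between calls to the robot, and variables do not carry over. Pictures are saved under pics/ and viewed, and the job is handed in when it is done.

Besides the shell and the picture viewer there is one more tool, called after "Request:" by a JSON object that holds its "api" and its "payload". step_arm: Moves the arm, as the interface text tells. Its arguments: {"type":"object","properties":{"deltas":{"type":"array"}},"required":["deltas"]}

```bash
mkdir -p pics; cat > h.py <<'E'
import numpy as np, cv2
from cell import ctrl
def snap(n,f):
    im,d=ctrl.get_image(n); ci=ctrl.camera_info(n)
    cv2.imwrite(f'pics/{f}.png',im[:,:,::-1]); np.savez(f'pics/{f}.npz',im=im,d=d,K=ci['intrinsics'],D=ci['distortion'],r=ci['rvec'],t=ci['tvec'])
def ray(f,u,v):
    z=np.load(f'pics/{f}.npz'); R=cv2.Rodrigues(z['r'])[0]
    p=cv2.undistortPoints(np.array([[[u,v]]],float),z['K'],z['D'])[0,0]
    return -R.T@z['t'].ravel(), R.T@np.array([p[0],p[1],1])
def atz(f,u,v,h):
    c,d=ray(f,u,v); return c+d*(h-c[2])/d[2]
def dep(f,u,v):
    c,d=ray(f,u,v); return c+d*np.load(f'pics/{f}.npz')['d'][int(v),int(u)]
def crop(f,x0,y0,w,h,o,s):
    im=cv2.imread(f'pics/{f}.png')[y0:y0+h,x0:x0+w]; cv2.imwrite(f'pics/{o}.png',cv2.resize(im,None,fx=s,fy=s,interpolation=cv2.INTER_CUBIC))
E
python3 - <<'E'
from h import *
s=ctrl.read_state(); print(s, ctrl.finger_overhang)
snap('top','t0'); snap('side','s0')
E
```

```text
{'clock': 0.0, 'qpos': array([-1.23381214,  0.62931297,  0.03841996,  1.51838745, -0.02700779,
        0.99626425, -0.02001631]), 'qd': array([ 0.00022125,  0.00100263,  0.00073225,  0.00059811,  0.00102994,
        0.00100163, -0.001104  ]), 'tau': array([-4.31526132e-05, -5.63401330e+01,  1.22662313e+00, -1.93436676e+01,
        1.12285389e-02,  1.05787799e-02,  7.01857601e-06]), 'eef_pos': array([254.48143863, 597.37565119, 199.50398496]), 'tool_rot': array([-3.13973777e+00,  3.54943321e-06,  2.73880526e+00]), 'force': array([-0.29065304,  0.09922765,  0.16509185]), 'torque': array([ 0.01220543, -0.0113454 , -0.01004173]), 'width': 85.54830306661184} 8.0
```

View pics/t0.png

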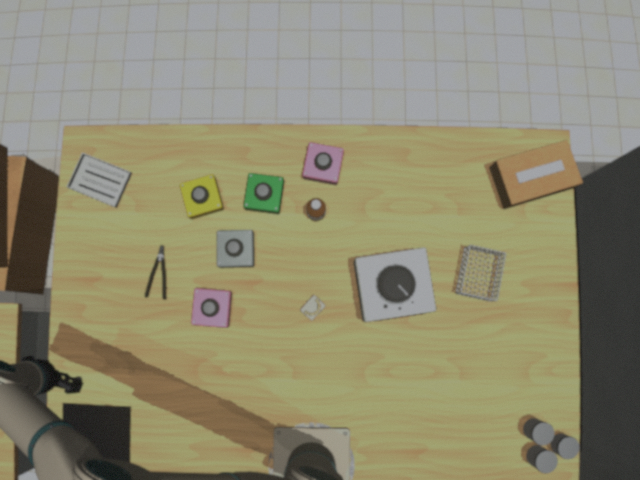

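View pics/s0.png

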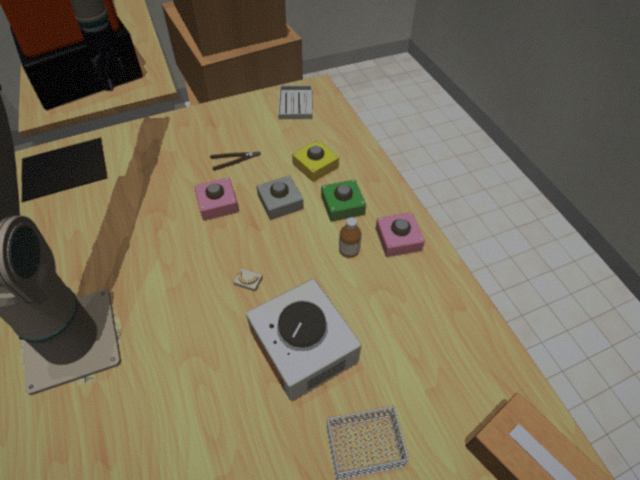

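The top view shows the dial at about (396,284), with its pointer towards the lower right and the dots below it. The grey box button is at (234,247).

```bash
python3 - <<'E'
from h import *
crop('t0',345,240,100,90,'c1',8); crop('t0',205,220,60,60,'c2',8); crop('s0',240,280,130,110,'c3',6)
E
```

```text
(no output)
```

View pics/c1.png

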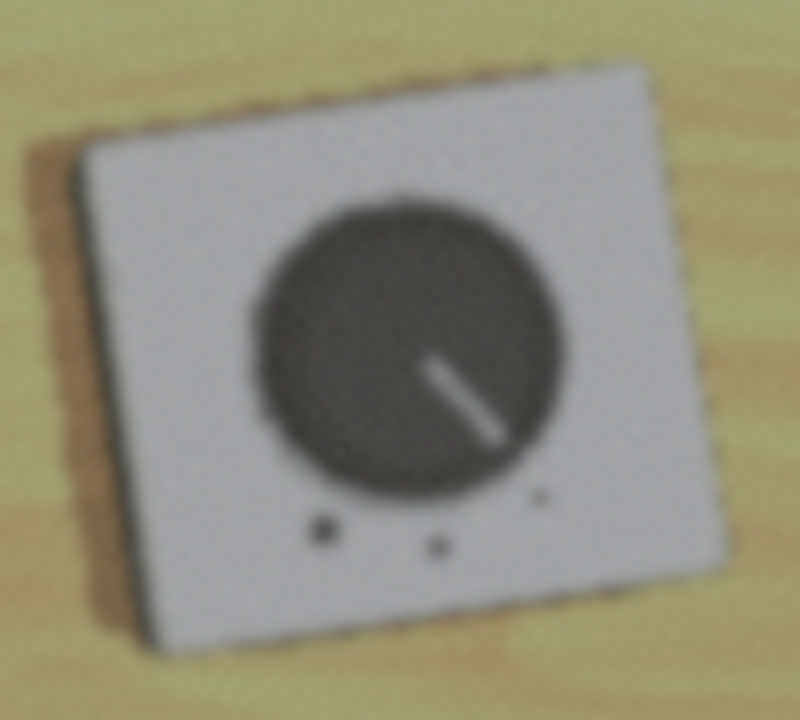

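View pics/c2.png

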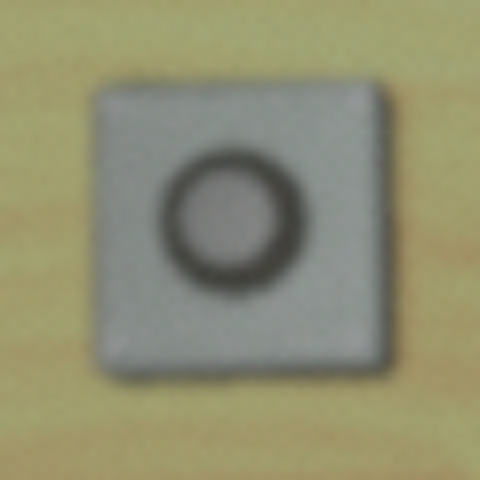

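View pics/c3.png

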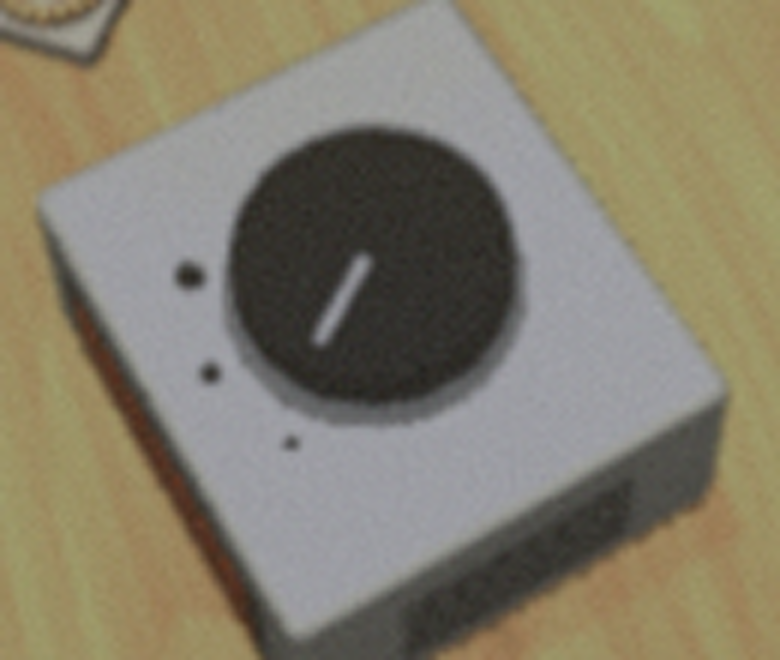

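```bash
python3 - <<'E'
from h import *
np.set_printoptions(precision=1,suppress=True)
P=lambda u,v:(345+u/8-.44,240+v/8-.44)
c=atz('t0',*P(410,347),129);print('dial',c, dep('t0',*P(410,347)))
for n,q in dict(s=(540,497),m=(438,546),l=(323,530)).items():
    a=atz('t0',*P(*q),100);d=(a-c)[:2];print(n,a,np.hypot(*d),np.arctan2(d[1],d[0]).round(3))
a=atz('t0',*P(500,440),129);d=(a-c)[:2];print('ptr',a,np.hypot(*d),np.arctan2(d[1],d[0]).round(3))
S=lambda u,v:(240+u/6-.42,280+v/6-.42)
c=atz('s0',*S(375,265),129);print('side dial',c,dep('s0',*S(375,265)))
for n,q in dict(s=(291,443),m=(209,373),l=(189,276)).items():
    a=atz('s0',*S(*q),100);d=(a-c)[:2];print(n,a,np.hypot(*d),np.arctan2(d[1],d[0]).round(3))
b=(205+228/8-.44,220+215/8-.44);print('btn',dep('t0',*b),[atz('t0',*b,h) for h in(45,57,65)])
for q in((97,85),(380,85),(97,370),(380,370)):print('box',atz('t0',205+q[0]/8-.44,220+q[1]/8-.44,45))
for n,(u,v) in dict(res=(316,207),cast=(312,306),cut=(158,272),pink=(211,307),green=(264,193)).items():print(n,dep('t0',u,v))
print(dep('s0',279,187),dep('s0',279,188))
E
```

```text
dial [ 490.8 -211.   129. ] [ 491.1 -211.5  124.8]
s [ 444.4 -256.7  100. ] 65.1480961246041 -2.364
m [ 428.4 -223.5  100. ] 63.63870176687924 -2.943
l [ 433.3 -186.3  100. ] 62.55569270540223 2.736
ptr [ 461.5 -239.6  129. ] 40.965842394474485 -2.368
side dial [ 485.4 -220.9  129. ] [ 485.6 -220.4  128. ]
s [ 441.  -257.2  100. ] 57.3446793647788 -2.457
m [ 424.2 -223.2  100. ] 61.23136263605389 -3.103
l [ 429.7 -186.5  100. ] 65.46181197242795 2.588
btn [587.4 215.2  64.4] [array([589.6, 218. ,  45. ]), array([588.2, 216.2,  57. ]), array([587.3, 215.1,  65. ])]
box [633.6 264.2  45. ]
box [634.6 167.4  45. ]
box [536.4 261.   45. ]
box [537.7 164.9  45. ]
res [687.5  -5.8 113.2]
cast [432.9   2.7  11.8]
cut [520.4 434.    0.7]
pink [425.  269.7  63.9]
green [734.2 135.8  62.5]
[583.  209.5  66.3] [582.7 209.4  62.7]
```

Request:
{"api": "step_arm", "payload": {"deltas": [[[0, 6, -19, 2, 0, 0, 0], [0, 12, -38, 2, 0, 0, 0], [0, 12, -38, 2, 0, 0, 0], [0, 12, -38, 2, 0, 0, 0], [0, 12, -38, 2, 0, 0, 0], [0, 12, -38, 2, 0, 0, 0], [0, 12, -38, 2, 0, 0, 0], [0, 12, -38, 2, 0, 0, 0], [0, 12, -38, 2, 0, 0, 0], [0, 12, -38, 2, 0, 0, 0]]]}}

```text
clock: 0.93
eef_pos: [368.7, 235.0, 220.4]
tool_rot: [-3.141, -0.0, 2.739]
force: [1.0, -0.9, 0.5]
width: -0.1
```

Request:
{"api": "step_arm", "payload": {"deltas": [[[0, 12, -38, 0, 0, 0, 0], [0, 12, -38, 0, 0, 0, 0], [0, 12, -38, 0, 0, 0, 0], [0, 12, -38, 0, 0, 0, 0], [0, 12, -38, 0, 0, 0, 0], [0, 12, -38, 0, 0, 0, 0], [0, 12, -38, 0, 0, 0, 0], [0, 12, -38, 0, 0, 0, 0], [0, 12, -38, 0, 0, 0, 0], [0, 6, -30, 0, 0, 0, 0]]]}}

```text
clock: 1.77
eef_pos: [483.6, -138.5, 220.3]
tool_rot: [-3.141, 0.001, 2.737]
force: [1.0, -1.0, 0.7]
width: 0.1
```

Request:
{"api": "step_arm", "payload": {"deltas": [[[0, 0, 0, 0, 0, 0, 0], [0, 0, 0, 0, 0, 0, 0]]]}}

```text
clock: 1.93
eef_pos: [482.3, -137.0, 219.9]
tool_rot: [-3.141, -0.001, 2.734]
force: [-0.2, 0.9, 1.0]
width: -0.0
```

```bash
python3 - <<'E'
from h import *
s=ctrl.read_state(); print(s['clock'],s['eef_pos'],s['tool_rot'],s['force'],s['width'],s['qpos'])
snap('wrist','w1'); snap('top','t1')
E
```

```text
1.9333 [ 482.31149575 -137.04390448  219.94647274] [-3.14082382e+00 -7.67964717e-04  2.73429839e+00] [-0.21280878  0.90825673  1.03486231] -0.018969777829256563 [ 0.08083945  0.39776322  0.19422952  1.90274522 -0.09871928  0.85111287
  1.48899954]
```

View pics/w1.png

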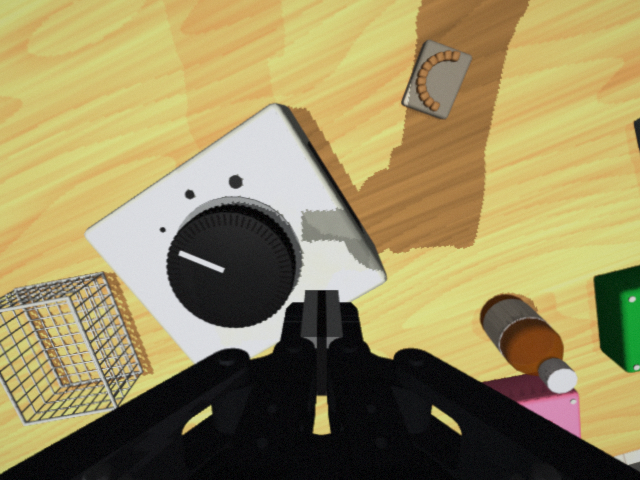

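View pics/t1.png

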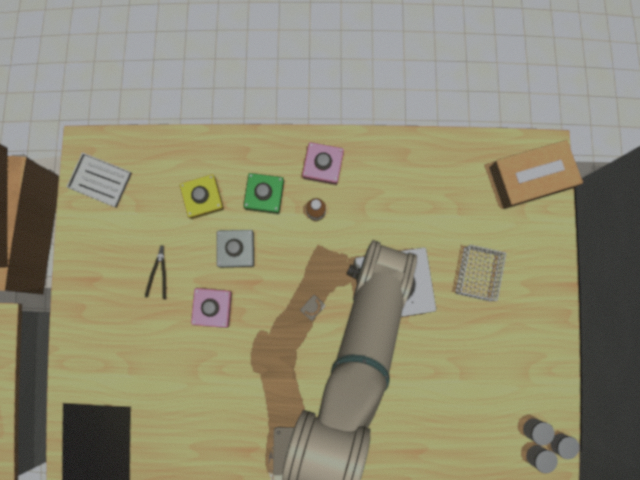

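The wrist view shows the dial's top centred near (232,268), the pointer end at (180,253) and the dots at (163,230), (190,194) and (236,182). The fingers are shut, at (322,300).

```bash
python3 - <<'E'
from h import *
from scipy.optimize import least_squares
np.set_printoptions(precision=1,suppress=True)
dots=[atz('w1',*q,100)[:2] for q in((163,230),(190,194),(236,182))];print(dots)
for q in((232,268),(210,290),(265,300)):print(dep('w1',*q))
c=atz('w1',232,268,129);print(c,atz('w1',180,253,129),atz('w1',223,271,129))
f=lambda p:np.concatenate([np.array(d)-p[:2]-63*np.array([np.cos(p[2]+k),np.sin(p[2]+k)]) for d,k in zip(dots,(.6,0,-.6))])
for n in ('w1',):
    r=least_squares(f,[490,-211,-2.95]);print(r.x,r.cost)
dots=[np.array(x) for x in([444.4,-256.7],[428.4,-223.5],[433.3,-186.3])];print(least_squares(f,[490,-211,-2.95]).x)
dots=[np.array(x) for x in([441.,-257.2],[424.2,-223.2],[429.7,-186.5])];print(least_squares(f,[490,-211,-2.95]).x)
E
```

```text
[array([ 443.5, -252.4]), array([ 426.5, -218.9]), array([ 432.1, -182.4])]
[ 486.2 -207.   126.6]
[ 495.5 -230.1  127.2]
[ 519.  -195.5  128. ]
[ 485.6 -206.1  129. ] [ 460.3 -235.2  129. ] [ 485.1 -213.2  129. ]
[ 489. -209.   -3.] 0.08085842726196425
[ 490.3 -213.4   -3. ]
[ 486.6 -213.6   -3. ]
```

Request:
{"api": "step_arm", "payload": {"deltas": [[[0, 5, -14, -5, 0, 0, 0], [0, 5, -14, -10, 0, 0, 0], [0, 5, -14, -20, 0, 0, 0], [0, 0, 0, -20, 0, 0, 0], [0, 0, 0, -12, 0, 0, 0], [0, 0, 0, -6, 0, 0, 0], [0, 0, 0, -3, 0, 0, 0], [0, 0, 0, 0, 0, 0, 0], [0, 0, 0, 0, 0, 0, 0]]]}}

```text
clock: 2.78
eef_pos: [498.3, -176.4, 145.1]
tool_rot: [3.141, 0.001, 2.74]
force: [0.2, 1.0, 0.1]
width: 0.0
```

Request:
{"api": "step_arm", "payload": {"deltas": [[[0, 0, 0, -2, 0, 0, 0], [0, 0, 0, -2, 0, 0, 0], [0, 0, 0, -1, 0, 0, 0], [0, 0, 0, -1, 0, 0, 0], [0, 0, 0, 0, 0, 0, 0], [0, 0, 0, 0, 0, 0, 0]]]}}

```text
clock: 3.28
eef_pos: [497.8, -177.1, 138.4]
tool_rot: [3.142, -0.0, 2.739]
force: [0.3, -0.5, 0.0]
width: 0.0
```

Request:
{"api": "step_arm", "payload": {"deltas": [[[0, 0, -2, -1, 0, 0, 0], [0, 0, 0, -1, 0, 0, 0], [0, 0, 0, -1, 0, 0, 0], [0, 0, 0, 0, 0, 0, 0], [0, 0, 0, 0, 0, 0, 0]]]}}

```text
clock: 3.7
eef_pos: [497.7, -179.0, 135.3]
tool_rot: [-3.142, -0.0, 2.739]
force: [-0.5, 0.1, -0.0]
width: 0.3
```

Request:
{"api": "step_arm", "payload": {"deltas": [[[0, 0, 0, -1, 0, 0, 0], [0, 0, 0, 0, 0, 0, 0], [0, 0, 0, 0, 0, 0, 0]]]}}

```text
clock: 3.95
eef_pos: [497.8, -179.0, 134.4]
tool_rot: [3.142, -0.0, 2.739]
force: [-0.6, -0.4, 0.9]
width: 0.0
```

Request:
{"api": "step_arm", "payload": {"deltas": [[[0, 0, 0, -1, 0, 0, 0], [0, 0, 0, 0, 0, 0, 0], [0, 0, 0, 0, 0, 0, 0]]]}}

```text
clock: 4.2
eef_pos: [497.7, -179.0, 133.4]
tool_rot: [-3.142, -0.0, 2.739]
force: [1.3, 0.1, -1.1]
width: 0.1
```

Request:
{"api": "step_arm", "payload": {"deltas": [[[0, 0, 0, -1, 0, 0, 0], [0, 0, 0, 0, 0, 0, 0], [0, 0, 0, 0, 0, 0, 0]]]}}

```text
clock: 4.45
eef_pos: [497.8, -179.0, 132.4]
tool_rot: [-3.142, -0.0, 2.739]
force: [0.4, -0.1, 0.9]
width: -0.0
```

Request:
{"api": "step_arm", "payload": {"deltas": [[[0, 0, 0, -1, 0, 0, 0], [0, 0, 0, 0, 0, 0, 0], [0, 0, 0, 0, 0, 0, 0]]]}}

```text
clock: 4.7
eef_pos: [497.7, -179.0, 131.4]
tool_rot: [3.142, -0.0, 2.739]
force: [0.8, -0.1, -0.2]
width: 0.1
```

```bash
python3 - <<'E'
from h import *
s=ctrl.read_state(); print(s['clock'],s['eef_pos'],s['force'],s['width'])
snap('wrist','w2'); snap('side','s2'); crop('s2',240,230,130,110,'c5',6)
E
```

```text
4.7 [ 497.74757171 -178.96519827  131.3543169 ] [ 0.8256856  -0.08294793 -0.22026411] 0.08078586499097724
```

View pics/w2.png

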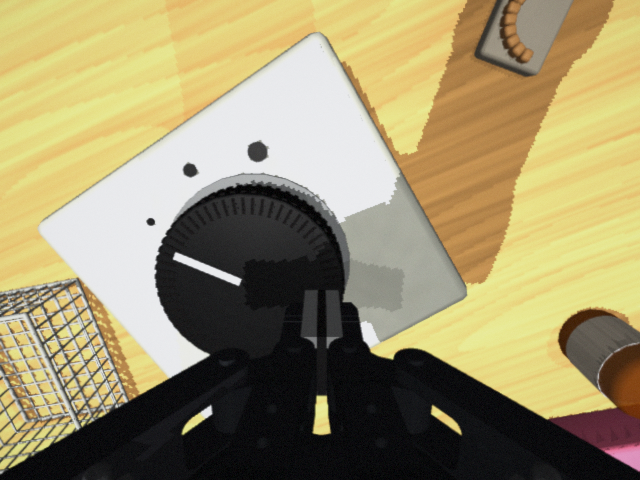

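View pics/c5.png

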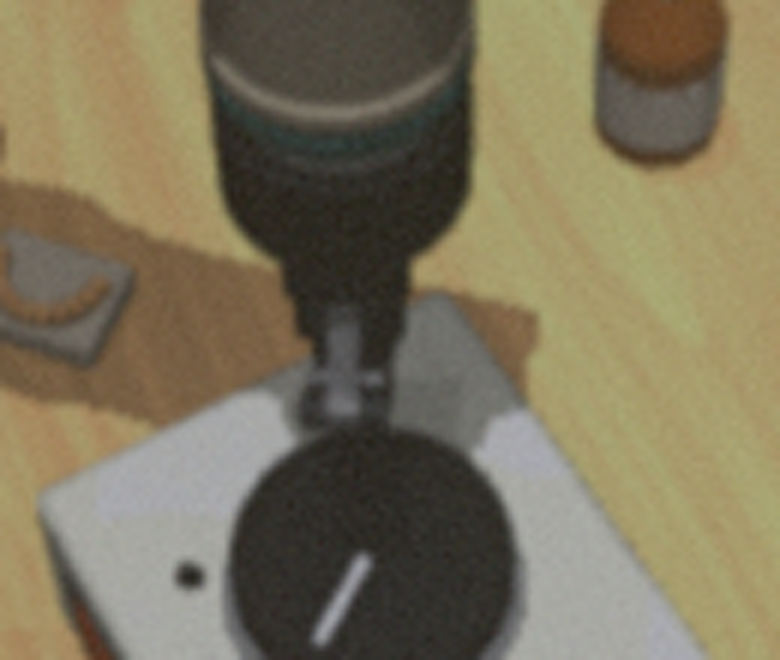

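```bash
python3 - <<'E'
from h import *
np.set_printoptions(precision=1,suppress=True)
z=np.load('pics/w2.npz');print('cam',ray('w2',320,240)[0],ray('w2',320,240)[1])
pr=lambda p,f:cv2.projectPoints(np.array([p],float),*[np.load(f'pics/{f}.npz')[k] for k in 'rtKD'])[0].ravel()
for p in([497.7,-179,131.4],[497.7,-179,123.4],[488.5,-210,129],[488.5,-210,124]):print(p,pr(p,'w2'),pr(p,'s2'))
for q in((311,296),(322,292),(334,296),(311,310),(334,320),(311,330),(290,315),(290,330),(322,285),(322,280),(280,280),(230,300),(200,300),(260,230),(190,215),(150,222),(190,170),(258,152)):print(q,dep('w2',*q))
for q in((295,299),(297,296),(300,299),(300,305),(300,325),(290,325)):print('s',q,dep('s2',*q))
dots=[atz('w2',*q,100)[:2] for q in((151,222),(190,170),(258,152))];print(dots)
E
python3 -c "
from h import *
crop('w2',220,160,180,200,'c6',3.0)"
```

```text
cam [ 427.  -147.6  303.3] [ 0.3 -0.1 -0.9]
[497.7, -179, 131.4] [318.3 280. ] [300.3 304.1]
[497.7, -179, 123.4] [318.4 273.5] [300.4 306. ]
[488.5, -210, 129] [253.4 284.9] [301.6 318.7]
[488.5, -210, 124] [255.  280.7] [301.6 319.9]
(311, 296) [ 486.6 -177.   170.6]
(322, 292) [ 488.8 -173.4  165.9]
(334, 296) [ 490.5 -169.1  169.5]
(311, 310) [ 487.  -176.9  180.7]
(334, 320) [ 489.8 -169.5  188.3]
(311, 330) [ 487.4 -176.8  193.6]
(290, 315) [ 487.1 -185.4  178.2]
(290, 330) [ 487.3 -184.6  188.5]
(322, 285) [ 502.5 -179.1  127.5]
(322, 280) [ 500.1 -178.1  127.3]
(280, 280) [ 491.9 -197.2  127.4]
(230, 300) [ 492.1 -225.3  127. ]
(200, 300) [ 486.2 -239.4  126.6]
(260, 230) [ 464.5 -195.   127.6]
(190, 215) [ 445.1 -222.1  127.3]
(150, 222) [ 442.9 -256.2   98.6]
(190, 170) [ 426.5 -221.7  100.2]
(258, 152) [ 432.1 -185.1   99.3]
s (295, 299) [ 470.8 -233.8  255.2]
s (297, 296) [ 476.  -230.3  256.7]
s (300, 299) [ 479. -237.  255.]
s (300, 305) [ 496.6 -180.1  130.2]
s (300, 325) [ 480.3 -223.   131.1]
s (290, 325) [ 462.2 -214.4  128.9]
[array([ 443., -255.]), array([ 426.5, -221.8]), array([ 432.1, -185. ])]
```

View pics/c6.png

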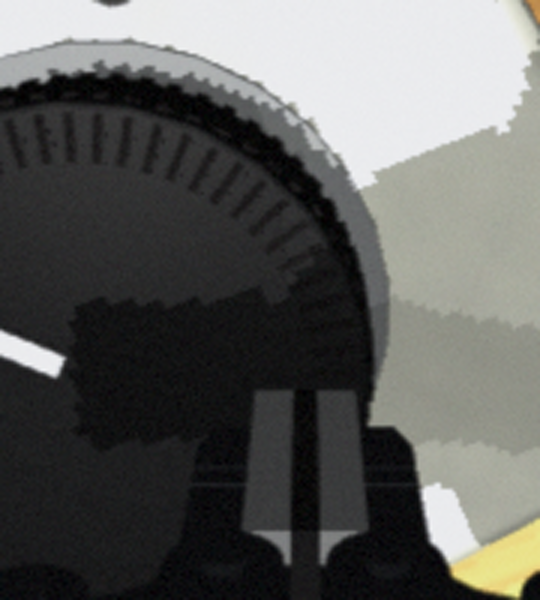

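```bash
python3 - <<'E'
from h import *
np.set_printoptions(precision=1,suppress=True)
pr=lambda p,f:cv2.projectPoints(np.array([p],float),*[np.load(f'pics/{f}.npz')[k] for k in 'rtKD'])[0].ravel()
for z in(123,131,140,150,160,166,172):print(z,pr([487.6,-174.7,z],'w2'),pr([507.8,-183.3,z],'w2'),pr([497.7,-179,z],'s2'))
d=np.load('pics/s2.npz')['d']; print(d[290:312:2,290:312:2].astype(int))
for v in (292,295,298,300,302,304):print(v,[dep('s2',u,v) for u in (296,300,303)])
E
```

```text
123 [318.4 252.8] [318.5 292.9] [300.4 306.1]
131 [318.3 258.6] [318.4 300.1] [300.3 304.2]
140 [318.2 265.7] [318.3 308.9] [300.2 301.9]
150 [318.  274.5] [318.1 319.7] [300.  299.4]
160 [317.8 284.3] [318.  331.8] [299.9 296.9]
166 [317.7 290.8] [317.9 339.8] [299.8 295.3]
172 [317.6 297.8] [317.8 348.3] [299.7 293.7]
[[1020 1019  884  831  827  883  882  888 1020 1016 1020]
 [1018  839  843  829  827  843  843  875 1016 1016 1018]
 [1016  838  843  832  828  842  840  850 1010 1012 1016]
 [ 830  827  831  828  827  830  831  850 1012 1009 1009]
 [ 828  828  829  823  825  828  827  831 1008 1008 1005]
 [ 826  829  827  825  827  828  829  856 1005 1002 1004]
 [ 998  998 1001  966  967  967  970  965  969  970 1001]
 [ 967  964  962  963  962  963  964  966  966  965  965]
 [ 961  963  963  964  962  959  963  959  962  962  962]
 [ 960  961  959  958  961  962  960  959  960  961  959]
 [ 953  955  954  957  956  956  955  958  955  953  956]]
292 [array([ 476.4, -224.5,  261. ]), array([ 485.3, -219.9,  248.5]), array([ 489.9, -223. ,  250.4])]
295 [array([ 475. , -227.9,  257. ]), array([ 481.9, -229.4,  254.9]), array([ 487.3, -229.8,  252.1])]
298 [array([ 472.5, -234.9,  259.2]), array([ 479.7, -235.1,  254.9]), array([ 484.4, -237.5,  255.7])]
300 [array([ 471.7, -236.4,  255.2]), array([ 478.6, -237.9,  253.2]), array([ 483.6, -239.3,  252.2])]
302 [array([ 491.5, -170.5,  130.2]), array([ 499.2, -173.3,  129.8]), array([ 504.8, -175.8,  130.1])]
304 [array([ 489.9, -174.8,  130.1]), array([ 497.4, -177.9,  130.1]), array([ 503. , -180.4,  130.4])]
```

The fingertip still looks about 35 mm above the dial: the near pad face ends at z≈166 and there is no contact force. I'll go lower in small steps and watch the force.

Request:
{"api": "step_arm", "payload": {"deltas": [[[0, 0, 0, -2, 0, 0, 0], [0, 0, 0, -2, 0, 0, 0], [0, 0, 0, 0, 0, 0, 0]]]}}

```text
clock: 5.05
eef_pos: [497.5, -178.9, 127.0]
tool_rot: [-3.142, -0.001, 2.739]
force: [0.5, 0.1, 0.4]
width: -0.1
```

Request:
{"api": "step_arm", "payload": {"deltas": [[[0, 0, 0, -2, 0, 0, 0], [0, 0, 0, -2, 0, 0, 0], [0, 0, 0, 0, 0, 0, 0]]]}}

```text
clock: 5.3
eef_pos: [497.5, -178.9, 123.0]
tool_rot: [-3.142, -0.001, 2.739]
force: [-0.7, -0.9, 0.6]
width: 0.1
```

```bash
python3 - <<'E'
from h import *
np.set_printoptions(precision=2,suppress=True)
s=ctrl.read_state(); print(s['clock'],s['eef_pos'],s['force'],s['width'],s['tau'])
snap('wrist','w3');crop('w3',220,160,180,200,'c7',3.0)
print(ray('s2',320,240))
for v in(285,288,291,294,297,300,303):print(v,dep('w3',311,v),dep('w3',334,v))
E
```

```text
5.3 [ 497.52 -178.91  123.  ] [-0.73 -0.85  0.64] 0.05165562467806542 [  0.04 -47.3    2.53 -13.88   0.    -0.06   0.01]
(array([ 348.6 , -641.07,  974.36]), array([ 0.23,  0.56, -0.79]))
285 [ 497.   -182.49  126.83] [ 500.98 -172.28  127.59]
288 [ 497.85 -182.83  128.22] [ 502.38 -172.87  127.69]
291 [ 486.91 -177.31  156.75] [ 489.72 -168.71  158.38]
294 [ 486.41 -176.99  160.58] [ 489.83 -168.84  160.69]
297 [ 487.07 -177.25  161.71] [ 489.93 -168.96  162.96]
300 [ 486.59 -176.95  165.28] [ 490.13 -169.12  164.92]
303 [ 486.65 -176.91  167.59] [ 489.99 -169.15  167.54]
```

View pics/c7.png

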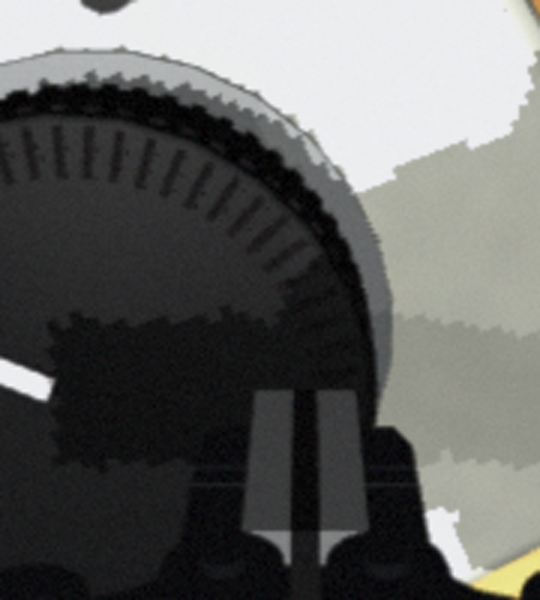

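The tip is at about z=157 with the TCP at 123, so it sits roughly 34 mm behind the TCP, which disagrees with the stated overhang. I'll keep going down, watching the force.

Request:
{"api": "step_arm", "payload": {"deltas": [[[0, 0, 0, -3, 0, 0, 0], [0, 0, 0, -3, 0, 0, 0], [0, 0, 0, -3, 0, 0, 0], [0, 0, 0, 0, 0, 0, 0]]]}}

```text
clock: 5.68
eef_pos: [497.3, -178.8, 113.7]
tool_rot: [-3.142, -0.001, 2.739]
force: [0.4, -0.2, -0.3]
width: -0.1
```

Request:
{"api": "step_arm", "payload": {"deltas": [[[0, 0, 0, -3, 0, 0, 0], [0, 0, 0, -3, 0, 0, 0], [0, 0, 0, -3, 0, 0, 0], [0, 0, 0, 0, 0, 0, 0]]]}}

```text
clock: 6.02
eef_pos: [497.4, -178.8, 104.7]
tool_rot: [-3.142, -0.001, 2.739]
force: [0.4, 0.6, 0.2]
width: -0.0
```

```bash
python3 - <<'E'
from h import *
np.set_printoptions(precision=2,suppress=True)
s=ctrl.read_state(); print(s['clock'],s['eef_pos'],s['force'],s['width'],s['tau'])
snap('wrist','w4')
for v in(285,288,291,294,297,300,303):print(v,dep('w4',311,v),dep('w4',334,v))
E
```

```text
6.0167 [ 497.35 -178.79  104.75] [0.36 0.63 0.16] -0.04936731822765528 [  0.05 -48.01   2.54 -13.1    0.    -0.09   0.01]
285 [ 489.08 -178.56  127.52] [ 492.52 -169.46  128.41]
288 [ 490.66 -179.26  126.81] [ 493.48 -169.88  129.11]
291 [ 486.32 -177.03  139.81] [ 490.13 -168.85  139.2 ]
294 [ 486.73 -177.16  141.57] [ 489.94 -168.88  142.17]
297 [ 486.26 -176.86  145.21] [ 489.98 -168.98  144.55]
300 [ 486.55 -176.94  147.07] [ 489.84 -169.02  147.25]
303 [ 486.76 -176.98  149.06] [ 490.02 -169.16  149.21]
```

View pics/w4.png

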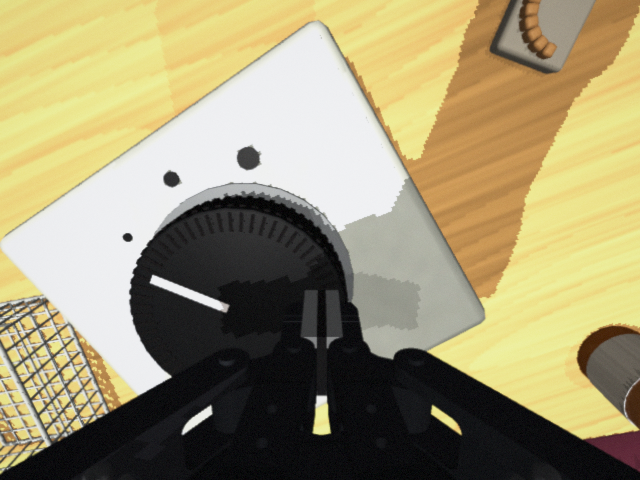

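Request:
{"api": "step_arm", "payload": {"deltas": [[[0, 0, 0, -2, 0, 0, 0], [0, 0, 0, -2, 0, 0, 0], [0, 0, 0, -2, 0, 0, 0], [0, 0, 0, 0, 0, 0, 0]]]}}

```text
clock: 6.4
eef_pos: [497.5, -178.9, 99.0]
tool_rot: [-3.142, -0.001, 2.739]
force: [-0.5, 0.5, -0.4]
width: 0.0
```

Request:
{"api": "step_arm", "payload": {"deltas": [[[0, 0, 0, -1, 0, 0, 0], [0, 0, 0, -1, 0, 0, 0], [0, 0, 0, 0, 0, 0, 0]]]}}

```text
clock: 6.65
eef_pos: [497.9, -179.0, 97.5]
tool_rot: [3.142, 0.0, 2.739]
force: [0.2, 1.0, 0.7]
width: 0.0
```

Request:
{"api": "step_arm", "payload": {"deltas": [[[0, 0, 0, -1, 0, 0, 0], [0, 0, 0, -1, 0, 0, 0], [0, 0, 0, 0, 0, 0, 0]]]}}

```text
clock: 6.9
eef_pos: [498.0, -179.0, 95.6]
tool_rot: [3.141, 0.0, 2.739]
force: [-0.8, 0.4, 5.1]
width: -0.1
```

Contact: 5 N at TCP z≈95.6. I'll press 1 mm more and sweep clockwise.

Request:
{"api": "step_arm", "payload": {"deltas": [[[0, 0, 0, -1, 0, 0, 0], [0, 0, 0, 0, 0, 0, 0], [0, 0, 0, 0, 0, 0, 0]]]}}

```text
clock: 7.15
eef_pos: [498.1, -178.9, 94.9]
tool_rot: [3.141, 0.001, 2.739]
force: [-0.7, 2.0, 6.4]
width: -0.2
```

Request:
{"api": "step_arm", "payload": {"deltas": [[[0, 1.5, -0.5, 0, 0, 0, -0.05], [0, 1.5, -0.6, 0, 0, 0, -0.05], [0, 1.5, -0.7, 0, 0, 0, -0.05], [0, 1.4, -0.7, 0, 0, 0, -0.05], [0, 0, 0, 0, 0, 0, 0]]]}}

```text
clock: 7.57
eef_pos: [504.5, -181.5, 95.0]
tool_rot: [3.141, 0.001, 2.537]
force: [0.1, 0.6, 5.7]
width: 0.2
```

```bash
python3 - <<'E'
from h import *
np.set_printoptions(precision=2,suppress=True)
s=ctrl.read_state(); print(s['clock'],s['eef_pos'],s['tool_rot'],s['force'],s['torque'])
snap('wrist','w5')
E
```

```text
7.5667 [ 504.54 -181.54   94.97] [3.14 0.   2.54] [0.08 0.63 5.69] [0.23 0.09 0.01]
```

View pics/w5.png

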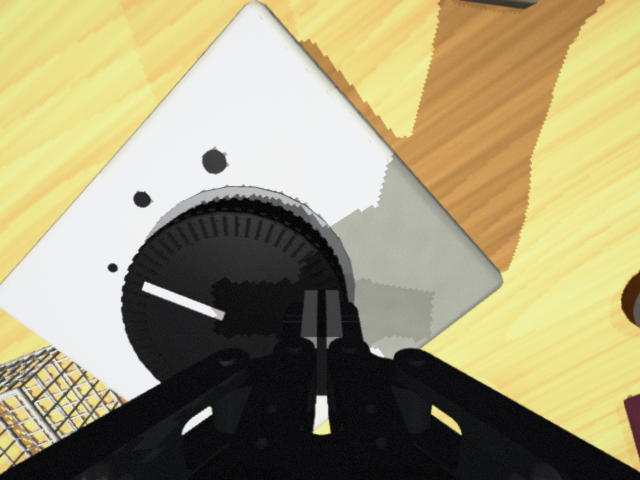

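```bash
cat >> h.py <<'E'
def pang(f,a,b,h=126):
    A=atz(f,*a,h);B=atz(f,*b,h);d=(A-B)[:2];return np.arctan2(d[1],d[0]),A[:2],B[:2]
E
python3 - <<'E'
from h import *
print(pang('w4',(152,279),(226,308),129)); print(pang('w5',(145,287),(222,317)))
print(pang('w1',(180,253),(223,271),129))
E
```

```text
(np.float64(-2.4016951255698236), array([ 459.9354814 , -237.93804652]), array([ 484.03110973, -215.94110778]))
(np.float64(-2.6044565447142873), array([ 455.93575784, -231.74898342]), array([ 483.8506148 , -215.12447596]))
(np.float64(-2.415804373665635), array([ 460.31835366, -235.21824374]), array([ 485.08762092, -213.23895766]))
```

Request:
{"api": "step_arm", "payload": {"deltas": [[[0, 1.4, -0.8, -0.4, 0, 0, -0.05], [0, 1.3, -0.9, 0, 0, 0, -0.05], [0, 1.3, -1.0, 0, 0, 0, -0.05], [0, 1.2, -1.0, 0, 0, 0, -0.05], [0, 1.2, -1.1, 0, 0, 0, -0.05], [0, 1.2, -1.2, 0, 0, 0, -0.05], [0, 1.1, -1.2, 0, 0, 0, -0.05], [0, 1.0, -1.3, 0, 0, 0, -0.05], [0, 0, 0, 0, 0, 0, 0]]]}}

```text
clock: 8.37
eef_pos: [515.6, -190.4, 94.9]
tool_rot: [3.139, 0.003, 2.137]
force: [1.7, 0.9, 5.6]
width: -0.3
```

```bash
python3 - <<'E'
from h import *
np.set_printoptions(precision=2,suppress=True)
s=ctrl.read_state(); print(s['clock'],s['eef_pos'],s['tool_rot'],s['force'],s['torque'])
snap('wrist','w6')
E
```

```text
8.3667 [ 515.56 -190.35   94.91] [3.14 0.   2.14] [1.66 0.89 5.59] [ 0.21 -0.31  0.  ]
```

View pics/w6.png

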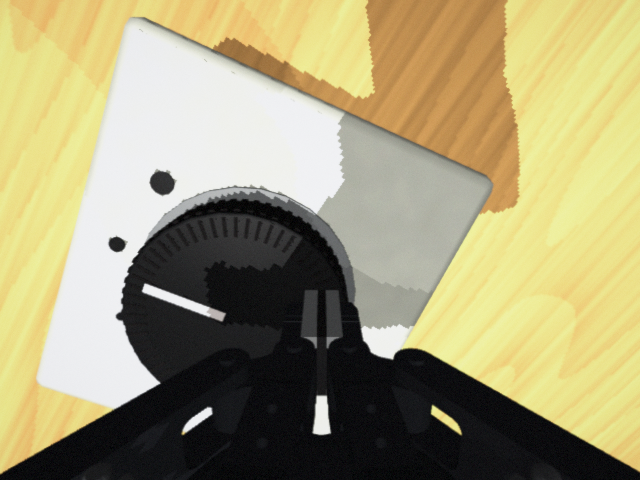

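```bash
python3 - <<'E'
from h import *
print(pang('w6',(145,288),(222,317)))
E
```

```text
(np.float64(-2.9926256440168126), array([ 450.96095704, -217.56056674]), array([ 482.91409188, -212.76507871]))
```

Request:
{"api": "step_arm", "payload": {"deltas": [[[0, 0, 0, 2, 0, 0, 0], [0, 0, 0, 3, 0, 0, 0], [0, 0, 0, 10, 0, 0, 0], [0, 0, 0, 25, 0, 0, 0], [0, 0, 0, 30, 0, 0, 0], [0, 0, 0, 20, 0, 0, 0], [0, 0, 0, 0, 0, 0, 0], [0, 0, 0, 0, 0, 0, 0]]]}}

```text
clock: 9.08
eef_pos: [513.6, -190.3, 185.3]
tool_rot: [3.14, 0.001, 2.139]
force: [-0.3, 0.1, -0.7]
width: 0.0
```

```bash
python3 - <<'E'
from h import *
s=ctrl.read_state(); print(s['clock'],s['eef_pos'],s['tool_rot'],s['force'])
snap('wrist','w7')
E
```

```text
9.0833 [ 513.6196748  -190.27750201  185.26861026] [3.14026924e+00 1.44946355e-03 2.13861355e+00] [-0.32992361  0.07668112 -0.70217029]
```

View pics/w7.png

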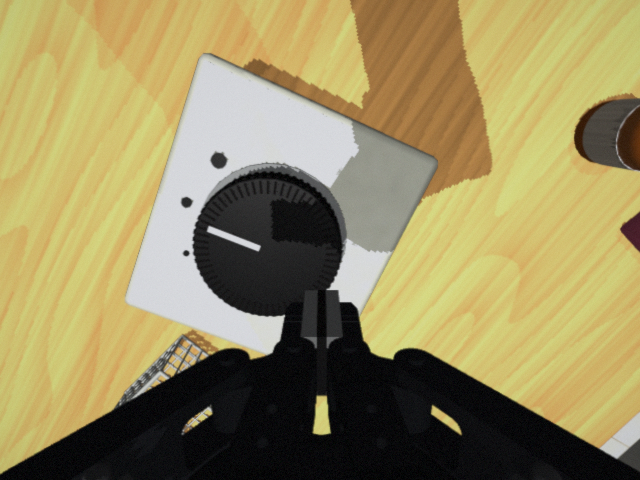

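```bash
python3 - <<'E'
from h import *
print(pang('w7',(208,229),(260,248),129)); m=atz('w7',187,202,100);print(m, np.arctan2(m[1]+210,m[0]-488.5))
E
```

```text
(np.float64(-2.950568200760952), array([ 449.80228592, -217.78006689]), array([ 482.81555855, -211.39588128]))
[ 426.24229549 -220.46408005  100.        ] -2.97507220188678
```

Request:
{"api": "step_arm", "payload": {"deltas": [[[0, 4, 20, 0, 0, 0, 0], [0, 7, 38, 0, 0, 0, 0], [0, 7, 38, 0, 0, 0, 0], [0, 7, 38, 0, 0, 0, 0], [0, 7, 38, 0, 0, 0, 0], [0, 7, 38, 0, 0, 0, 0], [0, 7, 38, 0, 0, 0, 0], [0, 7, 38, 0, 0, 0, 0], [0, 0, 0, 0, 0, 0, 0], [0, 0, 0, 0, 0, 0, 0]]]}}

```text
clock: 9.97
eef_pos: [565.0, 99.4, 182.1]
tool_rot: [-3.139, -0.002, 2.145]
force: [0.4, -0.4, -0.6]
width: 0.0
```

```bash
python3 - <<'E'
from h import *
s=ctrl.read_state(); print(s['clock'],s['eef_pos'],s['tool_rot'],s['qpos'])
snap('wrist','w8')
snap('top','t8'); crop('t8',345,240,100,90,'c8',8)
E
```

```text
9.9667 [565.03432329  99.35404878 182.08726564] [-3.13865007e+00 -2.10323461e-03  2.14479616e+00] [-0.4758431   0.56971451  0.39510203  1.76039973 -0.27597475  0.86996252
  0.61725996]
```

View pics/w8.png

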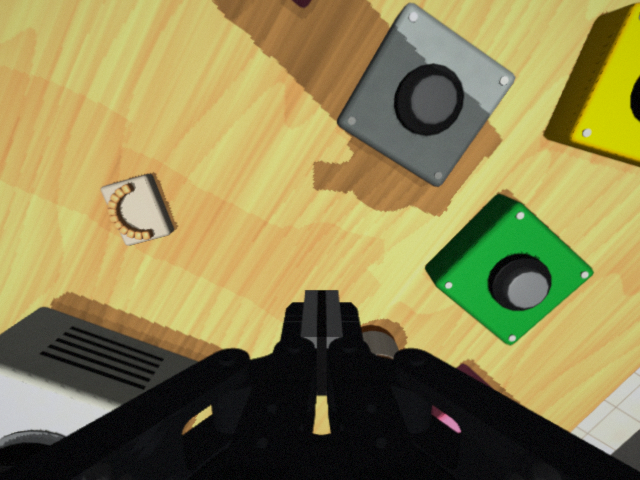

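View pics/c8.png

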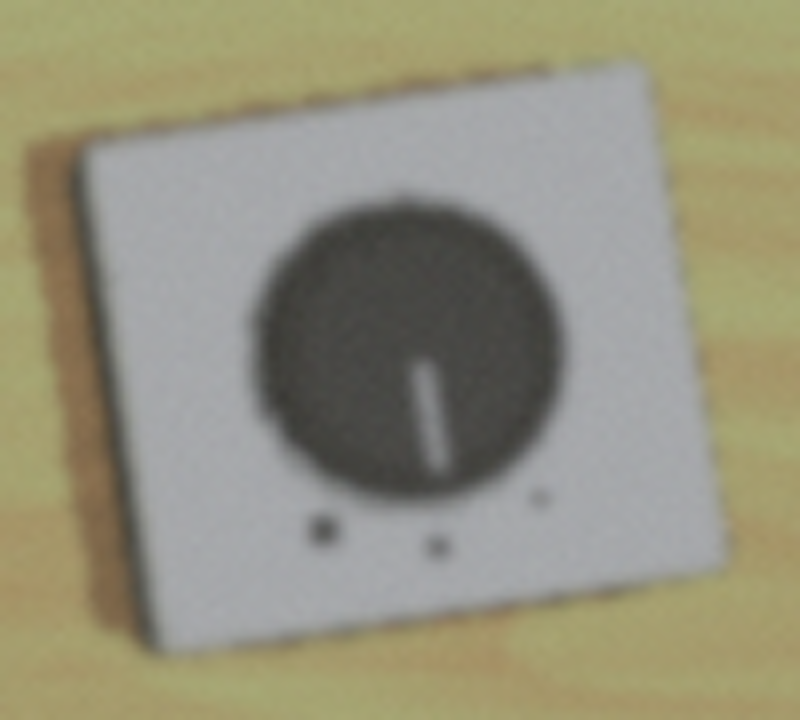

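The top view shows the pointer at the middle dot, with the hand off the dial. The wrist view shows the grey button's top at about (435,99).

```bash
python3 - <<'E'
from h import *
np.set_printoptions(precision=1,suppress=True)
print(dep('w8',435,99),atz('w8',435,99,65)); print(dep('w8',470,130)); print([atz('w8',*q,45) for q in((412,17),(505,80),(351,120),(438,176))])
E
```

```text
[586.2 213.9  65.5] [586.3 213.9  65. ]
[627.5 214.3  43.9]
[array([543.1, 251.9,  45. ]), array([626. , 255.6,  45. ]), array([545.7, 170.9,  45. ]), array([628.3, 172.8,  45. ])]
```

Request:
{"api": "step_arm", "payload": {"deltas": [[[0, 7, 38, -5, 0, 0, 0], [0, 7, 38, -10, 0, 0, 0], [0, 7, 38, -15, 0, 0, 0], [0, 0, 0, -25, 0, 0, 0], [0, 0, 0, -30, 0, 0, 0], [0, 0, 0, -25, 0, 0, 0], [0, 0, 0, -15, 0, 0, 0], [0, 0, 0, -8, 0, 0, 0], [0, 0, 0, 0, 0, 0, 0], [0, 0, 0, 0, 0, 0, 0]]]}}

```text
clock: 10.9
eef_pos: [587.8, 208.6, 51.3]
tool_rot: [-3.141, 0.001, 2.137]
force: [-0.3, -0.0, -0.2]
width: 0.1
```

```bash
python3 - <<'E'
from h import *
s=ctrl.read_state(); print(s['clock'],s['eef_pos'],s['force'])
snap('wrist','w9')
for v in(285,288,291,294,297,300,303):print(v,dep('w9',311,v),dep('w9',334,v))
E
```

```text
10.9 [587.82669727 208.58803175  51.2646153 ] [-0.3186458  -0.04956248 -0.15297533]
285 [582.84504763 211.47121469  66.43571818] [591.61293124 216.85257773  66.10770546]
288 [583.87640087 209.77334226  65.34585572] [592.33955969 215.71808617  66.37050874]
291 [579.81722947 217.15608501  85.78243014] [587.2322157  222.31599367  86.57847197]
294 [579.74318957 217.41137048  88.93576408] [587.21837484 222.18655718  88.99349383]
297 [579.86304023 217.3174043   91.19077968] [586.85665205 222.52513413  92.48657051]
300 [579.84447995 217.46544754  93.9179922 ] [587.21328246 221.91046571  93.54155478]
303 [579.77136452 217.70592308  96.76297709] [586.9695268  222.1015395   96.48892081]
```

View pics/w9.png

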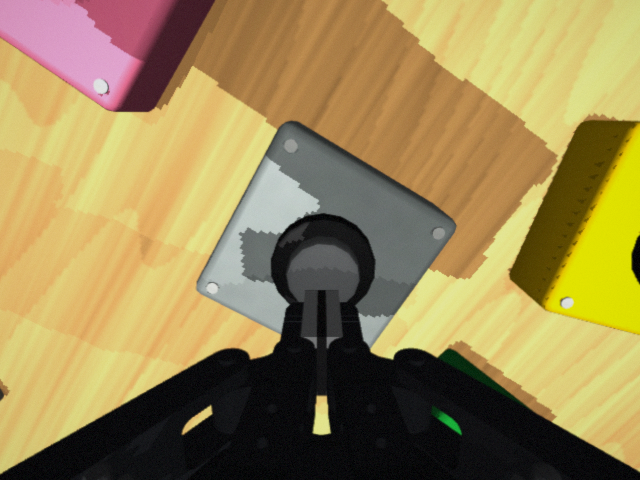

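Request:
{"api": "step_arm", "payload": {"deltas": [[[0, -2, 5.5, 0, 0, 0, 0], [0, 0, 0, -5, 0, 0, 0], [0, 0, 0, -5, 0, 0, 0], [0, 0, 0, -3, 0, 0, 0], [0, 0, 0, 0, 0, 0, 0]]]}}

```text
clock: 11.37
eef_pos: [584.7, 215.4, 37.3]
tool_rot: [-3.14, -0.0, 2.139]
force: [0.1, -0.1, 0.4]
width: 0.3
```

Request:
{"api": "step_arm", "payload": {"deltas": [[[0, 0, 0, -2, 0, 0, 0], [0, 0, 0, -2, 0, 0, 0], [0, 0, 0, -1, 0, 0, 0], [0, 0, 0, 0, 0, 0, 0]]]}}

```text
clock: 11.7
eef_pos: [585.4, 215.4, 33.1]
tool_rot: [3.142, -0.0, 2.139]
force: [-0.9, 0.1, 3.2]
width: -0.3
```

Request:
{"api": "step_arm", "payload": {"deltas": [[[0, 0, 0, -1, 0, 0, 0], [0, 0, 0, -1, 0, 0, 0], [0, 0, 0, -1, 0, 0, 0], [0, 0, 0, 0, 0, 0, 0]]]}}

```text
clock: 12.03
eef_pos: [585.4, 215.4, 30.3]
tool_rot: [3.141, -0.0, 2.139]
force: [-1.3, -0.5, 5.1]
width: -0.1
```

Request:
{"api": "step_arm", "payload": {"deltas": [[[0, 0, 0, -1, 0, 0, 0], [0, 0, 0, -1, 0, 0, 0], [0, 0, 0, 0, 0, 0, 0]]]}}

```text
clock: 12.28
eef_pos: [585.6, 215.5, 30.0]
tool_rot: [3.141, -0.001, 2.139]
force: [-4.9, -0.7, 17.5]
width: 0.0
```

Request:
{"api": "step_arm", "payload": {"deltas": [[[0, 0, 0, -1, 0, 0, 0], [0, 0, 0, 0, 0, 0, 0], [0, 0, 0, 0, 0, 0, 0]]]}}

```text
clock: 12.53
eef_pos: [585.6, 215.5, 29.9]
tool_rot: [3.141, -0.001, 2.138]
force: [-6.9, -2.3, 23.3]
width: 0.0
```

Hard stop: z has stalled at 29.9 and the force is rising to 23 N, so the button is fully down. Releasing straight up.

Request:
{"api": "step_arm", "payload": {"deltas": [[[0, 0, 0, 4, 0, 0, 0], [0, 0, 0, 6, 0, 0, 0], [0, 0, 0, 15, 0, 0, 0], [0, 0, 0, 30, 0, 0, 0], [0, 0, 0, 30, 0, 0, 0], [0, -20, -20, 30, 0, 0, 0], [0, -25, 25, 20, 0, 0, 0], [0, 0, 0, 0, 0, 0, 0], [0, 0, 0, 0, 0, 0, 0], [0, 0, 0, 0, 0, 0, 0]]]}}

```text
clock: 13.37
eef_pos: [540.5, 220.5, 161.9]
tool_rot: [3.141, 0.001, 2.139]
force: [-0.5, 0.0, 0.4]
width: 0.1
```

```bash
python3 - <<'E'
from h import *
s=ctrl.read_state(); print(s['clock'],s['eef_pos'],s['force'])
snap('wrist','w10'); snap('top','t10'); crop('t10',345,240,100,90,'c10',8)
for q in((330,230),(330,240)):print(dep('w10',*q))
E
```

```text
13.3667 [540.52677975 220.48216307 161.88006078] [-0.48510302  0.01002881  0.36069628]
[499.5347025  286.41091836 333.23907426]
[557.4078484  208.79597799  41.55428453]
```

View pics/w10.png

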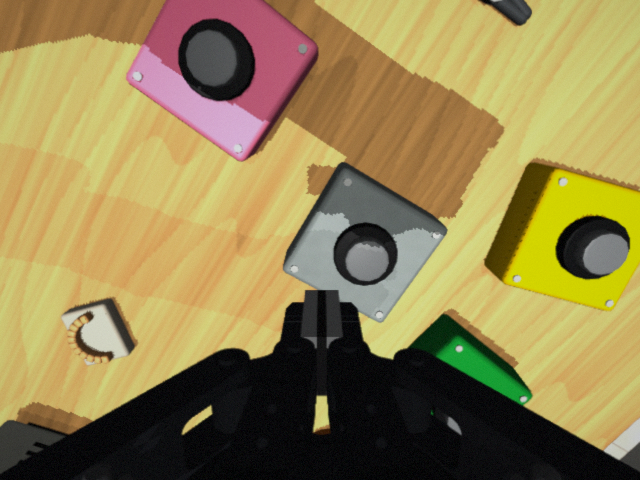

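View pics/t10.png

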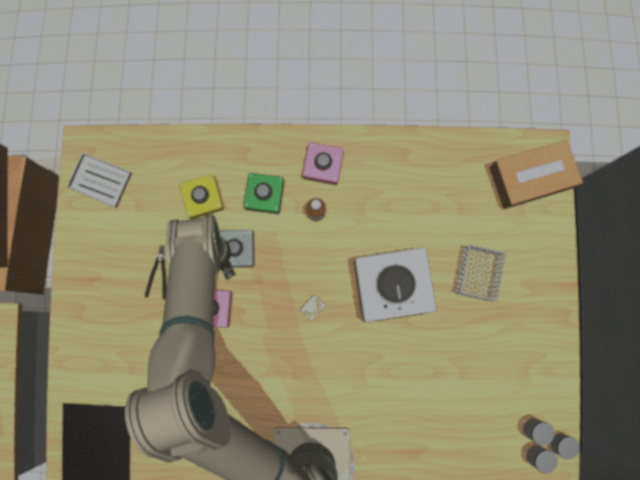

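View pics/c10.png

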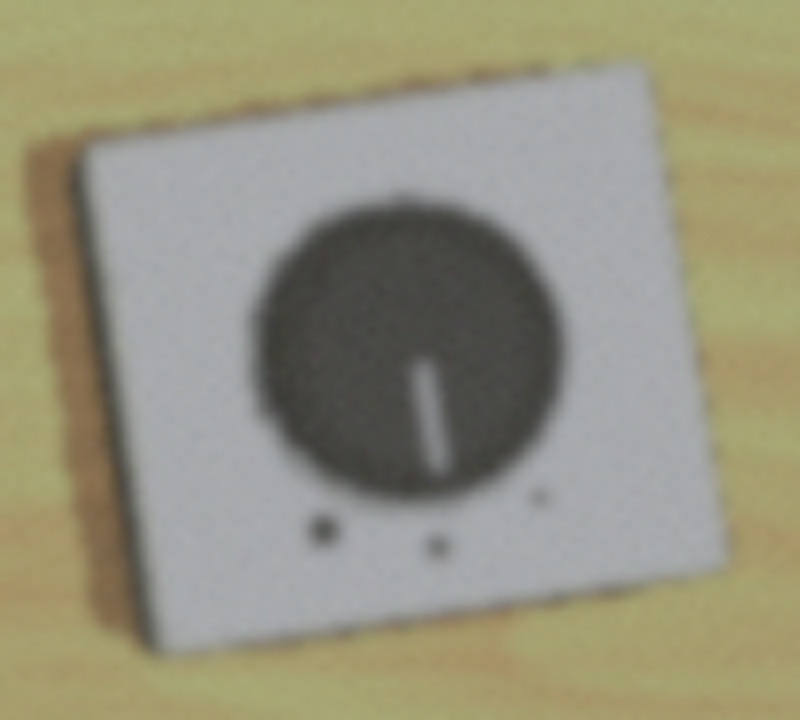

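```bash
python3 - <<'E'
from h import *
print(dep('w10',368,262),dep('w10',365,258))
print(ctrl.read_state()['force']); print(ctrl.finish_job())
E
```

```text
[586.12670269 215.71544914  64.84461726] [582.53753348 217.0556194   64.49340776]
[0.29666817 0.74483968 0.88780306]
the job is handed in; nothing more can be done
None
```

I turned the dial clockwise by one click and lifted my hand off, then pressed the start button fully down and let it go. The job was handed in at about 13.5 s of the 38 s allowed.

- **Dial:** I swept it 0.6 rad with 5 to 7 N on its top. Both top views taken after release show the pointer at the middle-sized dot. The measured pointer angle is -2.95 rad and the dot is at about -2.97, so they agree within measuring error.
- **Start button:** It was pushed until it stopped moving, with the force rising to about 23 N. After release its top reads about 65 mm high again, the same as before the press.
- **Other objects:** The bottle, cast, wire basket and cutters look unmoved in the last pictures, though the arm partly hides the cutters there. At hand-in the arm was clear of everything.

**Measurement mismatch:** Contact came with the TCP about 32 mm below the surface being touched. The stated 8 mm overhang would have put the TCP 8 mm above it. I went by the wrist camera and the force reading instead.

**Position disagreement:** The estimates of the dial's centre differed by up to about 10 mm before I moved. I used an average of the dot-circle fits, and the dial followed the fingertip without measurable slip.

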